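# Point out the faulty gas fitting and log it

## Robot

A 6-joint arm with a two-finger parallel gripper is mounted at the origin on the work surface. World frame = base frame: x ahead of the robot, y to its left, z up, the work surface at z = 0. Lengths are in m, angles in degrees, forces in N, time in s.
With the tool pointing down it reaches from about 0.25 to 0.725 m from the base axis. Payload 9.7 kg.
Tool frame: the origin (TCP) lies between the finger pads, 19 mm behind the fingertips; this is the grasp point; z points along the fingers, y is the line along which they close (so a half turn about z gives the same grasp; the last joint's range is limited). The gripper opens to 85 mm and grips with 20 to 120 N. Pads are 22 mm wide; open, the fingers measure 114 mm over their backs; the gripper's body (76 mm by 85 mm) begins 54 mm behind the grasp point. The pads swing forward as they close: fully open they stand 13 mm farther back than shut.
Start: joints at [73.052, 4.979, 10.078, 95.1, 0, 90], TCP at [0.16, 0.526, 0.25] pointing down, gripper open.
Joint ranges: [-179.16, 179.16], [-48.56, 103.87], [-65.8, 70.77], [-126.05, 130.52], [-82.76, 87.17], [-180, 180]. Speed limits (degrees/s): [127.2, 127.2, 147.25, 180, 180, 180].

## Interface

Orientations are given as [roll, pitch, yaw] about the fixed x, y, z axes, in that order (R = Rz(yaw) Ry(pitch) Rx(roll)).
In Python, from workcell import bot gives the robot as it stands.
- The arm moves only by the tool play_rows, never from a script. Its argument "steps" is a list that holds one entry, the list of rows, each a list of 4 numbers: the shift along the tool's x, y, z in m, then the turn about the tool's z in rad. In form: [[[tx, ty, tz, yaw], ...]]. A call has exactly 5 rows; each row shifts and turns the commanded pose from where the row before left it, along the tool's axes as they then stand; what a row does not reach is not made up. A row lasts 1/12 s, in which the tool goes at most 41.7 mm and 7.16 degrees, less where a joint would pass 70% of its speed; a pose out of reach is approached as far as the arm can. A call is refused whole if a number of a shift passes 0.0417 or a number of a turn 0.125, either way. A call with a gripper value outside its range is refused whole. "gripper" is the finger opening in m, from 0 to 0.0854, set as the call begins (left out, the last holds). The fingers move at their own pace and stop on an object; "squeeze" is the grip in N (left out, the last holds). Time passes only in rows, so rows that do not move let the fingers close, or fill a call up. It gives the time, the measured TCP pose, the force, the opening and the grip force at its end, in the units of the state.
- bot.get_obs(): the state, without advancing time (a new reading comes with each control period).
- bot.camera(name): name is "side" or "top" or "wrist"; returns a dict with "img" (400x640x3 uint8, blue, green, red), "vfov" (degrees; the focal length in pixels is half the picture's height over the tangent of half this angle, whatever the lens; pixels are square), "cx", "cy" (the principal point, pixels), "D" ([k1, k2, p1, p2, k3] as OpenCV has them; the pictures are not rectified), "xyz" and "attitude" of the camera in the world. Camera axes: x right, y down, z forward; pixel columns grow to the right and rows downward; lengths in m; the calibration is good to about 2 mm. A picture is of the moment at which its call begins. There is no depth.
- bot.job_done(): hands the job in; it is judged then, once.
The state is a dict: "time": time; "q": joint angles; "qd": joint speeds; "joint_efforts": joint torques, N m; "ee_pos": TCP position; "tcp_rot": TCP orientation; "wrist_force": force on the tool from outside, world axes, zero at the start; "torque": the same for the moment, N m; "opening": finger opening in m; "grasp_force": force on a finger pad.
Only numpy, scipy, OpenCV 4.12 (cv2) and the standard library are available. Lean on these libraries where they do the work, as an engineer would, in place of code of your own. Each camera call takes 0.05 s, during which the arm holds its last target. There are 200 camera calls.

## Task

One of the six steel fittings on the green board has no nozzle on its side: point it out to the overhead camera by holding the fingertips still just above the middle of its open mouth, a few centimetres at most, for two seconds, without touching it and without pointing at, or passing low over, any of the others. Then log the reject by gently pushing the black-balled lever on the grey switch box all the way over to its far side, and leave it there. Only the lever is touched, and it is pushed, not gripped; leave all the fittings, the nuts and the pliers untouched where they are.

Things in the scene. Friction and masses are not known exactly. Their poses are not given: they have to be found in the camera images.
- reject: the faulty gas fitting: a plated steel cup, open at the top, outside diameter 44 mm (54 mm at the foot flange), 45 mm high, 0.18 kg, loose, upright on the green board among five others of the same make. It is the only one WITHOUT a side nozzle: its wall has only a dark 10 mm hole where the nozzle belongs. Origin: centre of its underside; z up
- reject_mouth (a point): centre of the open mouth of the faulty fitting, level with its rim, 45 mm above its underside (about 51 mm above the table)
- good0: a good fitting: the same steel cup (diameter 44 mm, flange 54 mm, 45 mm high, 0.18 kg, loose, upright on the green board) WITH a side nozzle, a bar 10 to 15 mm thick at 22 mm height along its own +x, ending 52 mm from its axis. Origin: centre of its underside; z up
- good0_mouth (a point): centre of the open mouth of this good fitting, level with its rim
- good1: a good fitting: the same steel cup (diameter 44 mm, flange 54 mm, 45 mm high, 0.18 kg, loose, upright on the green board) WITH a side nozzle, a bar 10 to 15 mm thick at 22 mm height along its own +x, ending 52 mm from its axis. Origin: centre of its underside; z up
- good1_mouth (a point): centre of the open mouth of this good fitting, level with its rim
- good2: a good fitting: the same steel cup (diameter 44 mm, flange 54 mm, 45 mm high, 0.18 kg, loose, upright on the green board) WITH a side nozzle, a bar 10 to 15 mm thick at 22 mm height along its own +x, ending 52 mm from its axis. Origin: centre of its underside; z up
- good2_mouth (a point): centre of the open mouth of this good fitting, level with its rim
- good3: a good fitting: the same steel cup (diameter 44 mm, flange 54 mm, 45 mm high, 0.18 kg, loose, upright on the green board) WITH a side nozzle, a bar 10 to 15 mm thick at 22 mm height along its own +x, ending 52 mm from its axis. Origin: centre of its underside; z up
- good3_mouth (a point): centre of the open mouth of this good fitting, level with its rim
- good4: a good fitting: the same steel cup (diameter 44 mm, flange 54 mm, 45 mm high, 0.18 kg, loose, upright on the green board) WITH a side nozzle, a bar 10 to 15 mm thick at 22 mm height along its own +x, ending 52 mm from its axis. Origin: centre of its underside; z up
- good4_mouth (a point): centre of the open mouth of this good fitting, level with its rim
- lever (a joint): angle (rad) of the toggle lever on the grey switch box: 0 leaning fully towards the robot's side (the box's own -x), 0.5 upright, 1.0 leaning fully to the far side (the box's +x), where it meets its stop. It starts between 0 and 0.25, turns with light friction (about 0.75 N at the ball moves it) and stays where it is left
- lever_tip (a point): centre of the 26 mm black ball at the end of the lever; 80 mm from the lever's axle on a 10 mm steel rod; 92 mm above the table at either end of its swing, 102 mm when upright
- lever_base: the grey switch box, fixed to the table to the right of the green board, 70 mm (x) by 50 mm (y) by 25 mm high, turned up to 0.4 rad. Origin: centre of its underside. The axle runs along its y, 22 mm above the table through its centre; the lever swings from its -x to its +x; a 26 mm steel boss on the axle rises to 35 mm
- board: the green sorting board, fixed, 312 mm (x) by 444 mm (y), 6 mm thick with a 10 mm high aluminium frame, turned up to 0.15 rad. Origin: centre of its underside. The six fittings stand on it in two rows of three, about 120 mm apart; nothing is taller than 51 mm here
- nut0: a loose brass ring nut, 30 mm across, 10 mm high, lying on the green board between the fittings; leave it alone. Origin: centre of its underside
- nut1: a loose brass ring nut, 30 mm across, 10 mm high, lying on the green board between the fittings; leave it alone. Origin: centre of its underside
- pliers: loose pliers with orange handles, 185 mm long, 12 mm high, lying on the table to the left of the green board; leave them alone. Origin: underside, near the pivot; jaws to its +x

How it is judged:
By the outcome, as a careful person would: the job done as asked, in the order asked, and still so for the second after the job is handed in, with the robot touching nothing.
It also fails if it takes over 45 s, if anything falls off the work surface, if the arm or the gripper's body presses on something with over 40 N, if the wrist force passes 120 N, or if a joint passes its speed limit or range.

## Working session

There is one attempt and no reset: what is moved stays moved. The work goes in short steps, Python scripts to look and compute and a tool call to move; the robot and the scene stay as the last step left them, time stands still between calls to the robot, and variables do not carry over. Pictures are saved under pics/ and viewed, at most 10 in all, crops included, and the job is handed in when it is done.

Besides the shell and the picture viewer there is one more tool, called after "Emit:" as name([rows], argument=value, ...), one row to a line, values as JSON. play_rows: Moves the arm, as the interface text tells. Its arguments: {"type":"object","properties":{"steps":{"type":"array","items":{"type":"array","items":{"type":"array","items":{"type":"number"}}}},"gripper":{"type":"number"},"squeeze":{"type":"number"}},"required":["steps"]}

```bash
mkdir -p pics; cat > h.py <<'E'
import numpy as np, cv2
from workcell import bot
from scipy.spatial.transform import Rotation as R
def K(c):
    f=c["img"].shape[0]/2/np.tan(np.radians(c["vfov"])/2)
    return np.array([[f,0,c["cx"]],[0,f,c["cy"]],[0,0,1]])
def rot(c):
    a=np.array(c["attitude"],float)
    return a if a.shape==(3,3) else R.from_euler('xyz',a,degrees=True).as_matrix()
def ray(c,u,v):
    n=cv2.undistortPoints(np.array([[[u,v]]],float),K(c),np.array(c["D"],float))[0,0]
    return rot(c)@np.array([n[0],n[1],1])
def onz(c,u,v,z):
    d=ray(c,u,v);o=np.array(c["xyz"]);return o+d*(z-o[2])/d[2]
E
python3 - <<'E'
from h import *
import pickle
for n in("top","side"):
    c=bot.camera(n);cv2.imwrite(f"pics/{n}.png",c["img"]);pickle.dump(c,open(n+".pkl","wb"))
    print(n,{k:c[k] for k in c if k!="img"})
print(bot.get_obs())
E
```

```text
top {'vfov': 46.25647527947218, 'cx': 326.038320267507, 'cy': 205.09723356371114, 'D': array([-0.1330676,  0.       ,  0.       ,  0.       ,  0.       ]), 'xyz': array([0.45955781, 0.05345197, 1.51161563]), 'attitude': array([-1.76768826e+02,  1.29201967e-01, -8.92402950e+01])}
side {'vfov': 53.748492472319946, 'cx': 320.75930622576203, 'cy': 197.85191850288146, 'D': array([0.01544337, 0.        , 0.        , 0.        , 0.        ]), 'xyz': array([ 0.50520471, -0.53267999,  0.82675061]), 'attitude': array([-141.82101273,    0.79945729,   -5.74695905])}
{'time': 0.1, 'q': array([ 7.30499229e+01,  5.00824097e+00,  1.00404976e+01,  9.50986164e+01,
       -3.85697878e-04,  8.99988135e+01]), 'qd': array([ 0.01695481, -0.02782516,  0.18478761, -0.07551909,  0.00535421,
       -0.10171768]), 'joint_efforts': array([ 7.49187820e-04, -5.21559334e+01,  4.65654337e+01,  1.61009200e-02,
        1.27683140e-05, -8.12608562e-06]), 'ee_pos': array([0.16029896, 0.52594675, 0.24936461]), 'tcp_rot': array([-1.79933640e+02,  3.84323389e-04,  1.63051110e+02]), 'wrist_force': array([ 0.7544512 ,  0.13279728, -0.14654906]), 'torque': array([-0.00429703,  0.02927421,  0.08387161]), 'grasp_force': 0.0, 'opening': 0.08532612886896009}
```

View pics/top.png

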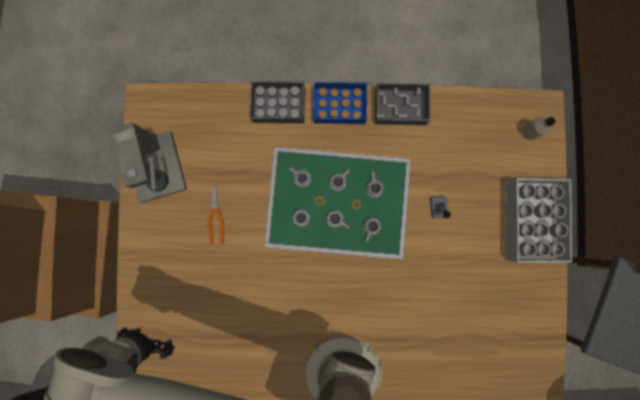

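View pics/side.png

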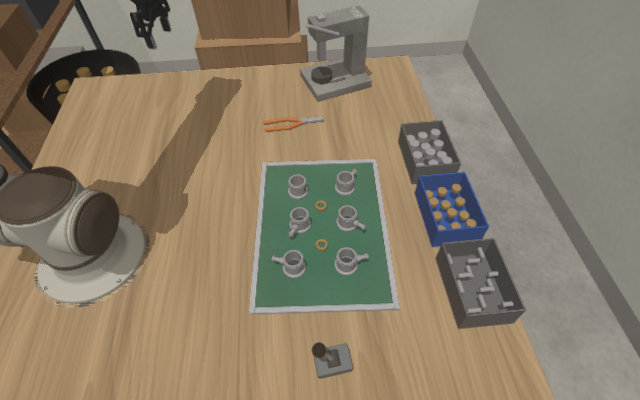

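The fitting at top (301,218), side (297,186), seems to lack a nozzle. The lever is at top (440,207), side (332,360). I'll enlarge both views to check.

```bash
python3 - <<'E'
from h import *
t=cv2.imread("pics/top.png");s=cv2.imread("pics/side.png")
a=cv2.resize(t[160:250,280:400],(600,450),interpolation=3)
cv2.imwrite("pics/c1.png",cv2.resize(t[160:250,285:465],(800,400),interpolation=2))
b=cv2.resize(s[160:280,260:380],(400,400),interpolation=2)
d=cv2.resize(s[330:390,300:360],(400,400),interpolation=2)
cv2.imwrite("pics/c2.png",np.hstack([b,d]))
E
```

```text
(no output)
```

View pics/c1.png

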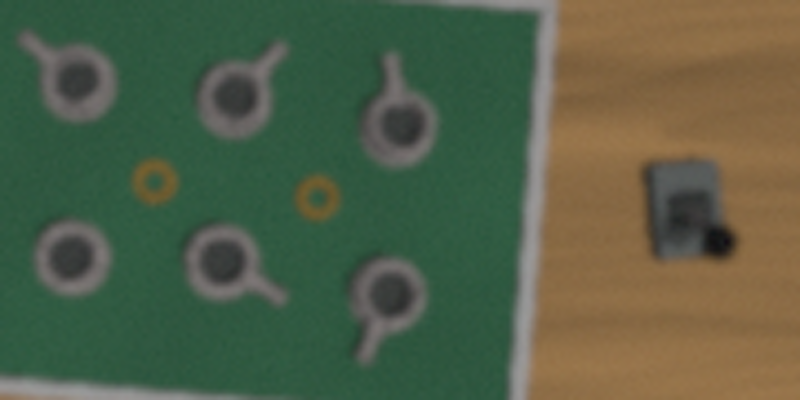

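View pics/c2.png

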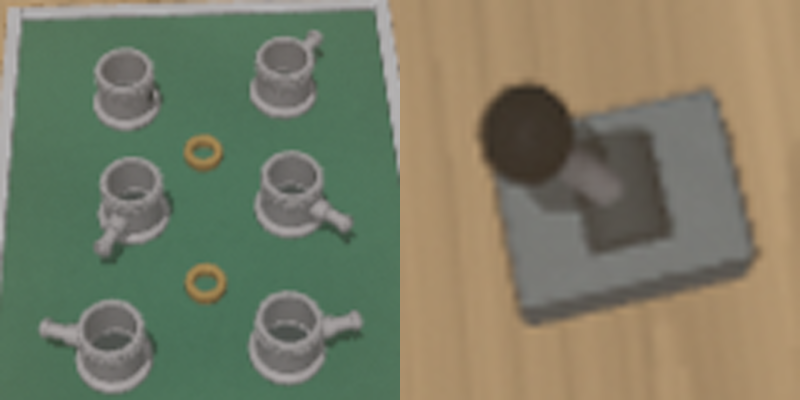

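The enlarged views confirm it. The fitting at c1 (71,257), c2 (124,70), has no nozzle, and c2 shows a dark hole in its wall. The lever ball is at c1 (720,240), leaning toward the robot, with c2 right panel showing it at (128,135).

```bash
python3 - <<'E'
from h import *
import pickle
t=pickle.load(open("top.pkl","rb"));s=pickle.load(open("side.pkl","rb"))
T=lambda x,y:(285+(x+.5)/4.4444-.5,160+(y+.5)/4.4444-.5)
S=lambda x,y:(260+(x+.5)/3.3333-.5,160+(y+.5)/3.3333-.5)
L=lambda x,y:(300+(x+.5)/6.6667-.5,330+(y+.5)/6.6667-.5)
r=lambda v:np.round(v,4)
def tri(p,q):
    A=[];b=[]
    M=np.zeros((3,3));v=np.zeros(3)
    for c,x in((t,p),(s,q)):
        d=ray(c,*x);d/=np.linalg.norm(d);P=np.eye(3)-np.outer(d,d);M+=P;v+=P@c["xyz"]
    return r(np.linalg.solve(M,v))
print("mouth",r(onz(t,*T(71,257),.051)),r(onz(s,*S(124,70),.051)),tri(T(71,257),S(124,70)))
for n,a,b in(("a",(78,82),(283,60)),("b",(235,97),(290,172)),("c",(401,124),(288,314)),("d",(221,262),(131,180)),("e",(390,293),(110,325))):
    print(n,r(onz(t,*T(*a),.051)),r(onz(s,*S(*b),.051)))
print("ball",tri(T(720,240),L(128,135)),r(onz(s,*L(128,135),.094)))
cs=[(95,187),(313,92),(355,250),(122,308)]
ps=np.array([onz(s,*L(*c),.025) for c in cs]);print("box side",r(ps),r(ps.mean(0)))
pt=np.array([onz(t,*T(*c),.025) for c in[(652,165),(718,160),(724,252),(660,258)]]);print("box top",r(pt),r(pt.mean(0)))
E
```

```text
mouth [0.5023 0.1368 0.051 ] [0.4996 0.1387 0.051 ] [0.5009 0.1366 0.0536]
a [0.6259 0.1339 0.051 ] [0.6238 0.1351 0.051 ]
b [0.6167 0.0229 0.051 ] [0.614  0.0271 0.051 ]
c [ 0.5992 -0.0944  0.051 ] [ 0.596  -0.0902  0.051 ]
d [0.5002 0.0314 0.051 ] [0.498  0.0327 0.051 ]
e [ 0.48   -0.0876  0.051 ] [ 0.4761 -0.0856  0.051 ]
ball [ 0.516  -0.3087  0.1029] [ 0.5141 -0.3061  0.094 ]
box side [[ 0.5039 -0.2985  0.025 ]
 [ 0.5713 -0.2781  0.025 ]
 [ 0.5771 -0.3237  0.025 ]
 [ 0.5086 -0.3324  0.025 ]] [ 0.5402 -0.3082  0.025 ]
box top [[ 0.5747 -0.2789  0.025 ]
 [ 0.579  -0.3273  0.025 ]
 [ 0.5126 -0.3316  0.025 ]
 [ 0.5077 -0.2848  0.025 ]] [ 0.5435 -0.3057  0.025 ]
```

Emit:
play_rows([
  [[-0.011,-0.007,0,0],[-0.022,-0.0136,0,0],[-0.022,-0.0136,0,0],[-0.022,-0.0136,0,0],[-0.022,-0.0136,0,0]],
], gripper=0)

```text
time: 0.52
ee_pos: [0.2379, 0.437, 0.2497]
tcp_rot: [-180.0, 0.0, 163.1]
wrist_force: [0.4, 0.1, 0.3]
opening: 0.0257
grasp_force: 0.0
```

Emit:
play_rows([
  [[-0.022,-0.0136,0,0],[-0.022,-0.0136,0,0],[-0.022,-0.0136,0,0],[-0.022,-0.0136,0,0],[-0.022,-0.0136,0,0]],
])

```text
time: 0.93
ee_pos: [0.3232, 0.3397, 0.2499]
tcp_rot: [-180.0, 0.0, 163.0]
wrist_force: [0.2, 1.2, -0.8]
opening: -0.0003
grasp_force: 0.0
```

Emit:
play_rows([
  [[-0.022,-0.0136,0,0],[-0.022,-0.0136,0,0],[-0.022,-0.0136,0,0],[-0.022,-0.0136,0,0],[-0.022,-0.0136,0,0]],
])

```text
time: 1.35
ee_pos: [0.4085, 0.2425, 0.2499]
tcp_rot: [-180.0, -0.0, 163.0]
wrist_force: [0.3, 0.6, 0.3]
opening: 0.0002
grasp_force: 0.0
```

Emit:
play_rows([
  [[-0.022,-0.0136,0,0],[-0.022,-0.0136,0,0],[-0.022,-0.0136,0,0],[-0.022,-0.0136,0,0],[-0.011,-0.0068,0,0]],
])

```text
time: 1.77
ee_pos: [0.4859, 0.1544, 0.2496]
tcp_rot: [-180.0, -0.0, 163.0]
wrist_force: [-0.7, -0.1, 0.1]
opening: -0.0003
grasp_force: 0.0
```

Emit:
play_rows([
  [[0,0,0.02,0],[0,0,0.02,0],[0,0,0.02,0],[0,0,0.01,0],[0,0,0,0]],
])

```text
time: 2.18
ee_pos: [0.4836, 0.1564, 0.1777]
tcp_rot: [-179.9, -0.2, 163.1]
wrist_force: [-0.2, -0.9, 0.3]
opening: -0.0003
grasp_force: 0.0
```

```bash
python3 - <<'E'
from h import *
import pickle
w=bot.camera("wrist");pickle.dump(w,open("w.pkl","wb"))
s=bot.camera("side")
print(w["xyz"],w["attitude"],bot.get_obs()["ee_pos"],bot.get_obs()["tcp_rot"])
b=cv2.resize(s["img"][80:280,240:400],(320,400),interpolation=2)
cv2.imwrite("pics/w1.png",np.hstack([cv2.resize(w["img"],(480,300)),cv2.resize(b,(240,300))]))
E
```

```text
[0.41549472 0.1781074  0.30126824] [1.63621452e+02 1.60667894e-01 7.30792716e+01] [0.48461343 0.15690679 0.18056144] [1.79999272e+02 1.31968780e-03 1.63062716e+02]
```

View pics/w1.png

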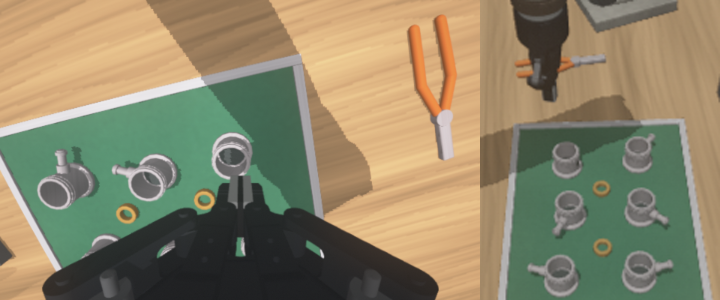

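The wrist picture shows the nozzle-less cup at about (232,150) of the half-scale view, right in front of the fingertips. The side view shows the hand clear above the board.

```bash
python3 - <<'E'
from h import *
import pickle
w=pickle.load(open("w.pkl","rb"))
for n,p in(("rej",(233,157)),("d",(148,180)),("tip",(240,180))):
  for z in (.051,.161):print(n,z,onz(w,p[0]*4/3,p[1]*4/3,z))
cv2.imwrite("pics/w2.png",cv2.resize(w["img"][160:280,240:400],(800,600),interpolation=2))
E
```

```text
rej 0.051 [0.4961755  0.14428053 0.051     ]
rej 0.161 [0.46071401 0.1591484  0.161     ]
d 0.051 [0.49450923 0.0375573  0.051     ]
d 0.161 [0.45978011 0.09933306 0.161     ]
tip 0.051 [0.52629429 0.14357648 0.051     ]
tip 0.161 [0.47759473 0.1587538  0.161     ]
```

View pics/w2.png

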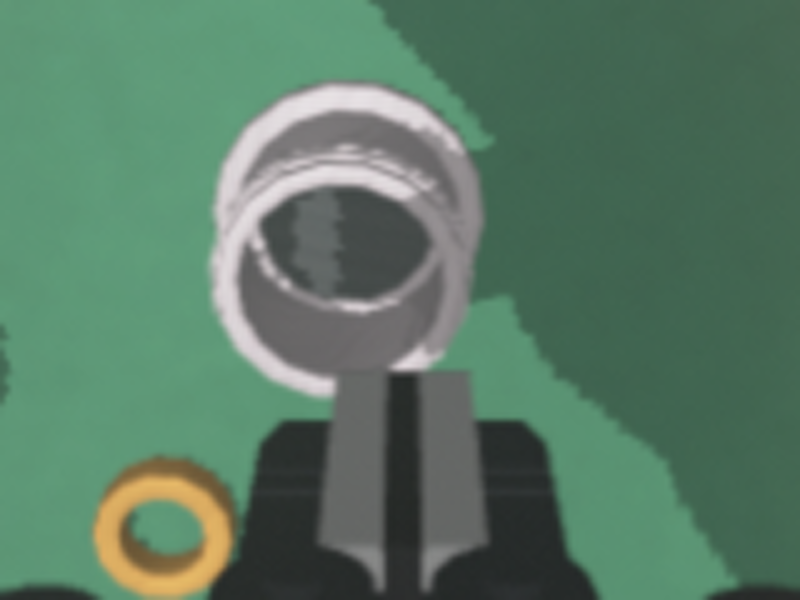

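Emit:
play_rows([
  [[-0.0107,-0.0061,0,0],[-0.0107,-0.0061,0,0],[0,0,0.005,0],[0,0,0.01,0],[0,0,0.01,0]],
])

```text
time: 2.7
ee_pos: [0.5021, 0.1387, 0.1543]
tcp_rot: [180.0, 0.0, 163.0]
wrist_force: [-0.2, -0.2, -1.1]
opening: -0.0
grasp_force: 0.0
```

Emit:
play_rows([
  [[0,0,0.015,0],[0,0,0.015,0],[0,0,0.015,0],[0,0,0.01,0],[0,0,0.004,0]],
])

```text
time: 3.12
ee_pos: [0.5006, 0.1388, 0.0936]
tcp_rot: [-179.9, -0.1, 163.1]
wrist_force: [-1.7, 0.3, 0.1]
opening: -0.0002
grasp_force: 0.0
```

Emit:
play_rows([
  [[0,0,0,0],[0,0,0,0],[0,0,0,0],[0,0,0,0],[0,0,0,0]],
])

```text
time: 3.53
ee_pos: [0.5021, 0.1391, 0.0967]
tcp_rot: [180.0, 0.1, 163.1]
wrist_force: [-0.2, 0.2, 0.1]
opening: 0.0003
grasp_force: 0.0
```

```bash
python3 - <<'E'
from h import *
w=bot.camera("wrist");s=bot.camera("side")
for n,p in(("rej",(307.7,215.6)),):print(n)
import pickle
o=pickle.load(open("w.pkl","rb"));print(onz(o,307.7,215.6,.051),bot.get_obs()["ee_pos"])
a=cv2.resize(w["img"][130:330,220:420],(400,400),interpolation=2)
b=cv2.resize(s["img"][130:230,250:350],(400,400),interpolation=2)
cv2.imwrite("pics/w3.png",np.hstack([a,b]))
E
```

```text
rej
[0.50094456 0.14006912 0.051     ] [0.50190462 0.13904397 0.09639721]
```

View pics/w3.png

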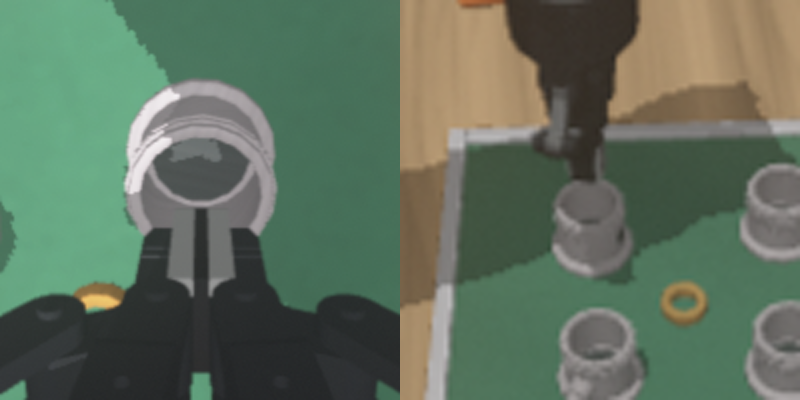

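The fingertips are centred over the nozzle-less cup's mouth, about 2 cm above it and clear of it, so I'll hold here. After that I'll rise, turn, and travel high to a point behind the lever.

Emit:
play_rows([
  [[0,0,0,0],[0,0,0,0],[0,0,0,0],[0,0,0,0],[0,0,0,0]],
])

```text
time: 4.05
ee_pos: [0.5017, 0.139, 0.096]
tcp_rot: [-180.0, -0.0, 163.1]
wrist_force: [-1.0, -0.6, 0.3]
opening: -0.0001
grasp_force: 0.0
```

Emit:
play_rows([
  [[0,0,0,0],[0,0,0,0],[0,0,0,0],[0,0,0,0],[0,0,0,0]],
])

```text
time: 4.47
ee_pos: [0.5017, 0.139, 0.096]
tcp_rot: [-180.0, 0.0, 163.1]
wrist_force: [0.5, 0.3, 0.4]
opening: -0.0002
grasp_force: 0.0
```

Emit:
play_rows([
  [[0,0,0,0],[0,0,0,0],[0,0,0,0],[0,0,0,0],[0,0,0,0]],
])

```text
time: 4.88
ee_pos: [0.5017, 0.139, 0.096]
tcp_rot: [180.0, 0.0, 163.0]
wrist_force: [-0.6, -0.1, -0.3]
opening: 0.0001
grasp_force: 0.0
```

Emit:
play_rows([
  [[0,0,0,0],[0,0,0,0],[0,0,0,0],[0,0,0,0],[0,0,0,0]],
])

```text
time: 5.3
ee_pos: [0.5017, 0.139, 0.096]
tcp_rot: [180.0, -0.0, 163.1]
wrist_force: [-0.4, -0.1, 0.4]
opening: 0.0001
grasp_force: 0.0
```

Emit:
play_rows([
  [[0,0,0,0],[0,0,0,0],[0,0,0,0],[0,0,0,0],[0,0,0,0]],
])

```text
time: 5.72
ee_pos: [0.5017, 0.139, 0.096]
tcp_rot: [180.0, 0.0, 163.1]
wrist_force: [0.4, 0.1, 0.5]
opening: 0.0002
grasp_force: 0.0
```

Emit:
play_rows([
  [[0,0,0,0],[0,0,0,0],[0,0,0,0],[0,0,0,0],[0,0,0,0]],
])

```text
time: 6.13
ee_pos: [0.5017, 0.139, 0.096]
tcp_rot: [180.0, 0.0, 163.1]
wrist_force: [-0.2, 0.4, 0.0]
opening: -0.0005
grasp_force: 0.0
```

Emit:
play_rows([
  [[0,0,-0.01,0],[0,0,-0.02,0],[0,0,-0.02,0],[0,0,-0.02,0],[0,0,-0.02,0]],
])

```text
time: 6.55
ee_pos: [0.5016, 0.139, 0.1878]
tcp_rot: [180.0, 0.0, 163.1]
wrist_force: [-0.2, -0.3, -1.3]
opening: 0.0002
grasp_force: 0.0
```

Emit:
play_rows([
  [[0,0,-0.02,-0.0872],[0,0,-0.02,-0.0872],[0,0,-0.016,-0.0872],[0,0,-0.008,-0.0872],[0,0,0,-0.0872]],
])

```text
time: 6.97
ee_pos: [0.5022, 0.1391, 0.2532]
tcp_rot: [180.0, 0.2, -171.7]
wrist_force: [0.9, -0.6, 0.3]
opening: 0.0003
grasp_force: 0.0
```

Emit:
play_rows([
  [[0,0,0,0],[0.0036,-0.014,0,0],[0.0072,-0.0278,0,0],[0.0072,-0.0278,0,0],[0.0072,-0.0278,0,0]],
])

```text
time: 7.38
ee_pos: [0.4899, 0.0382, 0.25]
tcp_rot: [180.0, -0.0, -172.1]
wrist_force: [-0.3, -0.0, 0.3]
opening: 0.0001
grasp_force: 0.0
```

Emit:
play_rows([
  [[0.0072,-0.0278,0,0],[0.0072,-0.0278,0,0],[0.0072,-0.0278,0,0],[0.0072,-0.0278,0,0],[0.0072,-0.0278,0,0]],
])

```text
time: 7.8
ee_pos: [0.4736, -0.1049, 0.2502]
tcp_rot: [180.0, -0.0, -172.2]
wrist_force: [0.0, -0.2, 0.1]
opening: 0.0001
grasp_force: 0.0
```

Emit:
play_rows([
  [[0.0072,-0.0278,0,0],[0.0072,-0.0278,0,0],[0.0072,-0.0278,0,0],[0.0072,-0.0278,0,0],[0.0072,-0.0278,0,0]],
])

```text
time: 8.22
ee_pos: [0.4573, -0.2477, 0.2502]
tcp_rot: [180.0, -0.0, -172.2]
wrist_force: [1.1, -0.1, 1.7]
opening: 0.0001
grasp_force: 0.0
```

Emit:
play_rows([
  [[0.0072,-0.0278,0,0],[0.0072,-0.0278,0,0],[0.0036,-0.014,0,0],[0,0,0,0],[0,0,0,0]],
])

```text
time: 8.63
ee_pos: [0.4496, -0.3179, 0.2498]
tcp_rot: [180.0, -0.0, -172.1]
wrist_force: [0.1, 0.1, -0.2]
opening: -0.0
grasp_force: 0.0
```

```bash
python3 - <<'E'
from h import *
import pickle
w=bot.camera("wrist");s=bot.camera("side")
pickle.dump((w,s),open("l.pkl","wb"));print(bot.get_obs()["ee_pos"],bot.get_obs()["tcp_rot"])
cv2.imwrite("pics/l1.png",np.hstack([cv2.resize(w["img"],(480,300)),cv2.resize(s["img"][280:380,260:366],(318,300),interpolation=2)]))
E
```

```text
[ 0.44993331 -0.31685395  0.25011516] [ 1.79978006e+02  8.41708209e-05 -1.71991788e+02]
```

View pics/l1.png

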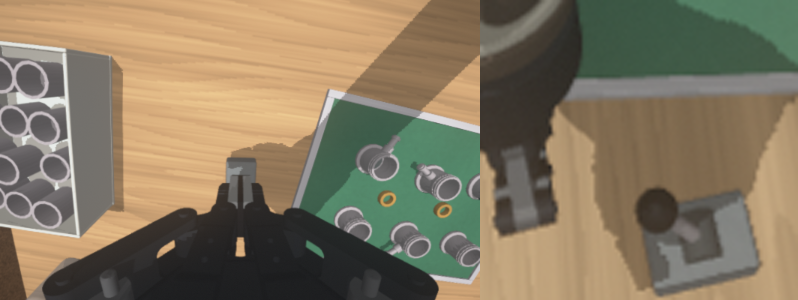

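The wrist view shows the box straight ahead of the closed fingers and square to the tool. The side view shows the ball leaning toward the robot at (655,210), ahead of the hand. I'll go down behind it and push slowly.

Emit:
play_rows([
  [[0,0,0.015,0],[0,0,0.025,0],[0,0,0.025,0],[0,0,0.025,0],[0,0,0.025,0]],
])

```text
time: 9.15
ee_pos: [0.4502, -0.3163, 0.1343]
tcp_rot: [-180.0, 0.0, -171.9]
wrist_force: [-0.6, 0.4, 0.4]
opening: 0.0
grasp_force: 0.0
```

Emit:
play_rows([
  [[0,0,0.02,0],[0,0,0.011,0],[0,0,0,0],[-0.005,0,0,0],[-0.01,0,0,0]],
])

```text
time: 9.57
ee_pos: [0.4654, -0.3158, 0.1059]
tcp_rot: [-179.9, 0.1, -172.0]
wrist_force: [0.2, 0.6, -0.1]
opening: -0.0003
grasp_force: 0.0
```

Emit:
play_rows([
  [[-0.01,0,0,0],[-0.005,0,0,0],[-0.005,0,0,0],[-0.005,0,0,0],[-0.005,0,0,0]],
])

```text
time: 9.98
ee_pos: [0.4948, -0.3114, 0.1041]
tcp_rot: [-180.0, -0.0, -172.0]
wrist_force: [-1.4, 0.0, 1.5]
opening: -0.0
grasp_force: 0.7
```

Emit:
play_rows([
  [[-0.005,0,0,0],[-0.005,0,0,0],[-0.005,0,0,0],[-0.005,0,0,0],[-0.005,0,0,0]],
])

```text
time: 10.4
ee_pos: [0.5196, -0.3079, 0.104]
tcp_rot: [-180.0, -0.0, -172.0]
wrist_force: [-0.9, 0.3, 0.3]
opening: -0.0001
grasp_force: 0.5
```

Emit:
play_rows([
  [[-0.005,0,0,0],[-0.005,0,0,0],[-0.004,0,0,0],[-0.003,0,0,0],[0,0,0,0]],
])

```text
time: 10.82
ee_pos: [0.5365, -0.3054, 0.1038]
tcp_rot: [180.0, 0.0, -171.9]
wrist_force: [0.3, 0.1, 0.1]
opening: -0.0001
grasp_force: 0.0
```

```bash
python3 - <<'E'
from h import *
s=bot.camera("side");t=bot.camera("top");print(bot.get_obs()["ee_pos"],bot.get_obs()["wrist_force"])
cv2.imwrite("pics/l2.png",np.hstack([cv2.resize(s["img"][300:400,280:380],(400,400),interpolation=2),cv2.resize(t["img"][175:235,410:470],(400,400),interpolation=2)]))
E
```

```text
[ 0.53605938 -0.30550328  0.10389587] [-0.53554059  0.27096134  0.36271908]
```

View pics/l2.png

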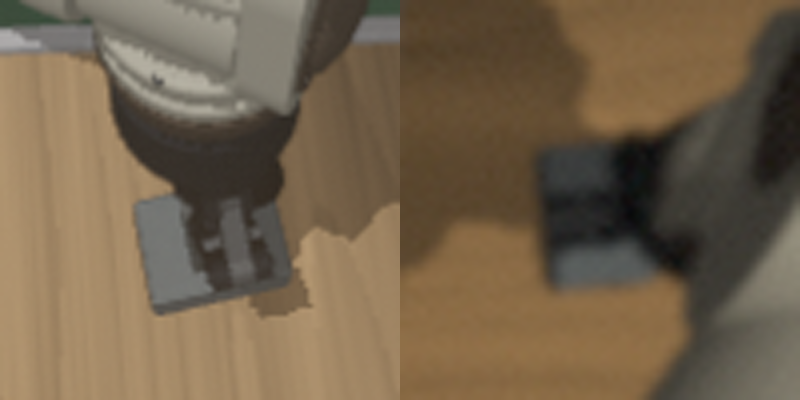

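The hand hides the ball, though contact during the push was light. I'll continue in 2 mm rows, watching the force for the stop.

Emit:
play_rows([
  [[-0.003,0,0,0],[-0.003,0,0,0],[-0.003,0,0,0],[-0.002,0,0,0],[-0.002,0,0,0]],
])

```text
time: 11.33
ee_pos: [0.549, -0.3037, 0.1039]
tcp_rot: [180.0, -0.0, -172.0]
wrist_force: [-1.6, -0.7, -0.6]
opening: -0.0003
grasp_force: 0.4
```

Emit:
play_rows([
  [[-0.002,0,0,0],[-0.001,0,0,0],[-0.001,0,0,0],[-0.001,0,0,0],[0,0,0,0]],
])

```text
time: 11.75
ee_pos: [0.5539, -0.303, 0.104]
tcp_rot: [-180.0, 0.0, -172.0]
wrist_force: [-1.3, -0.6, -1.0]
opening: 0.0002
grasp_force: 0.2
```

Emit:
play_rows([
  [[-0.001,0,0,0],[-0.001,0,0,0],[-0.001,0,0,0],[0,0,0,0],[0,0,0,0]],
])

```text
time: 12.17
ee_pos: [0.5559, -0.3028, 0.1039]
tcp_rot: [180.0, -0.1, -172.0]
wrist_force: [-5.7, -1.2, 0.9]
opening: -0.0003
grasp_force: 2.9
```

Emit:
play_rows([
  [[-0.001,0,0,0],[-0.001,0,0,0],[0,0,0,0],[0,0,0,0],[0,0,0,0]],
])

```text
time: 12.58
ee_pos: [0.5563, -0.3028, 0.1038]
tcp_rot: [180.0, -0.3, -172.0]
wrist_force: [-14.8, -2.1, 5.3]
opening: -0.0001
grasp_force: 7.2
```

The force rises at x = 0.556, where I predicted the stop. I'll back off the way I came, then rise.

Emit:
play_rows([
  [[0.003,0,0,0],[0.005,0,0,0],[0.01,0,0,0],[0.02,0,0,0],[0.02,0,0,0]],
])

```text
time: 13.0
ee_pos: [0.5006, -0.3104, 0.1038]
tcp_rot: [-180.0, 0.0, -171.9]
wrist_force: [0.2, -0.4, 0.5]
opening: 0.0002
grasp_force: 0.0
```

Emit:
play_rows([
  [[0.02,0,0,0],[0.02,0,0,0],[0.01,0,0,0],[0,0,-0.01,0],[0,0,-0.02,0]],
])

```text
time: 13.42
ee_pos: [0.4508, -0.317, 0.133]
tcp_rot: [179.9, -0.1, -172.0]
wrist_force: [1.3, 0.5, 0.3]
opening: 0.0003
grasp_force: 0.0
```

Emit:
play_rows([
  [[0,0,-0.03,0],[0,0,-0.03,0],[0,0,-0.03,0],[0,0,-0.02,0],[0,0,0,0]],
])

```text
time: 13.83
ee_pos: [0.4535, -0.318, 0.2497]
tcp_rot: [-179.7, 0.3, -171.9]
wrist_force: [0.5, -0.5, 0.1]
opening: 0.0001
grasp_force: 0.0
```

```bash
python3 - <<'E'
from h import *
s=bot.camera("side");t=bot.camera("top");print(bot.get_obs()["ee_pos"],bot.get_obs()["wrist_force"])
for n,x in(("box",s["img"][310:390,290:370]),):
  cv2.imwrite("pics/l3.png",np.hstack([cv2.resize(x,(400,400),interpolation=2),cv2.resize(s["img"][150:310,240:400],(400,400),interpolation=2)]))
E
```

```text
[ 0.45276734 -0.31761333  0.24516567] [-0.6393124   0.27687782 -0.55966422]
```

View pics/l3.png

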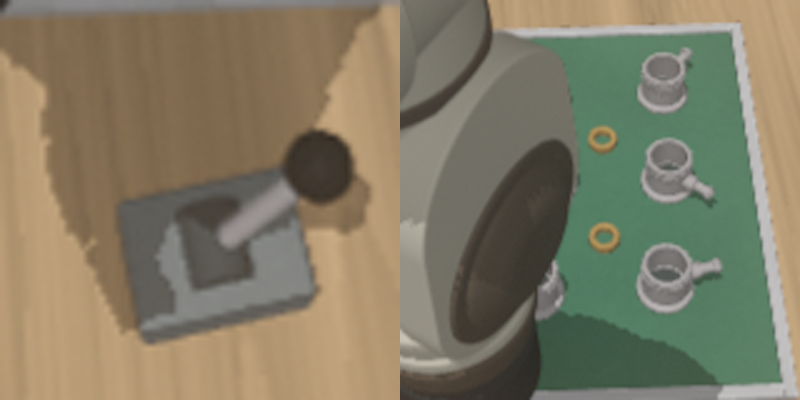

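The picture shows the lever leaning to the far side, ball at (319,166), at its stop with the hand clear. The visible fittings haven't moved.

Emit:
play_rows([
  [[0,0,0,0],[0,0,0,0],[0,0,0,0],[0,0,0,0],[0,0,0,0]],
])

```text
time: 14.35
ee_pos: [0.4517, -0.3174, 0.2435]
tcp_rot: [180.0, -0.0, -172.0]
wrist_force: [-0.2, -0.1, 0.2]
opening: -0.0003
grasp_force: 0.0
```

```bash
python3 - <<'E'
from h import *
import pickle
s=pickle.load(open("side.pkl","rb"));p=onz(s,353.4,342.8,.092);print(p)
if p[0]>.572: print(bot.job_done())
E
```

```text
[ 0.57848263 -0.29961647  0.092     ]
the job is handed in; nothing more can be done
None
```

I pointed out the fitting with no nozzle for more than two seconds, about 2 cm above its mouth, then pushed the lever over to its far stop, left it there and handed the job in at about 14 s; the hand-in gave no verdict.

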